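# Draw back the sliding cover of the long slide box

## Robot

A 7-joint arm with a two-finger parallel gripper is mounted at the origin on a cart in front of the work surface, level with it; the furniture and walls round the work are solid. World frame = base frame: x ahead of the robot, y to its left, z up, the work surface at z = 0. Lengths are in m, angles in rad, forces in N, time in s.
With the tool pointing down it reaches from about 0.35 to 0.9 m from the base axis. Payload 19.9 kg.
Tool frame: the origin (TCP) lies at the very end of the fingers, on their centre line; the grasp point (between the pads) lies behind it (manip.grip_depth is the z of the grasp point in the tool frame, in m); z points along the fingers, y is the line along which they close (so a half turn about z gives the same grasp; the last joint's range is limited). The gripper opens to 94 mm and grips with 3 to 60 N. Pads are 16 mm wide; open, the fingers measure 119 mm over their backs; the gripper's body (75 mm by 177 mm) begins 78 mm behind the grasp point.
Start: joints at [-1.238, 0.417, -0.01, 1.614, 0.005, 1.111, -0.053], TCP at [0.228, 0.582, 0.205] pointing down, gripper open.
Joint ranges: [-2.81, 2.81], [-0.39, 2.02], [-1.27, 1.25], [0.06, 2.57], [-1.19, 4.33], [0.19, 2], [-2.82, 2.82]. Speed limits (rad/s): [1.89, 1.89, 2.39, 2.39, 3.01, 3.01, 3.01].

## Interface

Orientations are given as a unit quaternion [w, x, y, z].
In Python, from station import manip, hand, inverse_kinematics, cams, workorder gives the robot as it stands. Calls block until the motion is done:
- manip.goto(position, orientation): joint-space move of the TCP to a pose.
- manip.servo_line(position, v=0.15, orientation=None, force_limit=None): straight line of the TCP; orientation=None keeps the orientation; v is the mean speed in m/s. With force_limit (N) it stops when the force on the tool has changed by that much, and returns True; else False.
- manip.move_joints(angles): joint-space move.
- hand.grip(opening, effort=None): finger opening in m; effort is the grip in N (None keeps the last); returns when the fingers have stopped.
- manip.wait(seconds).
- inverse_kinematics(position, orientation): joint angles nearest the present ones, or None.
- cams.get_image(name): name is "scene" or "side" or "wrist"; returns a dict with "image" (420x560x3 uint8, blue, green, red), "camera_matrix" (3x3 intrinsics, pixels), "k1" (the pictures are not rectified: a ray, as slopes to the right and down, at radius r is drawn at 1 + k1 r^2 times it, then the intrinsics apply), "T" (4x4, takes a point from camera to world coordinates). Camera axes: x right, y up, looking along -z (the intrinsics and any distortion apply to the point x, -y, -z); pixel columns grow to the right and rows downward; lengths in m; the calibration is good to about 2 mm. A picture is of the moment at which its call begins. There is no depth.
A pose or a line that the arm cannot do raises manip.MotionError and nothing moves.
- workorder.job_done(): hands the job in; it is judged then, once.
Readings, each from a call of its own:
- manip.get_clock(): time.
- manip.get_q(): joint angles.
- manip.get_qvel(): joint speeds.
- manip.get_joint_efforts(): joint torques, N m.
- manip.get_tcp_pos(): TCP position.
- manip.get_orientation(): TCP orientation.
- manip.get_ft_force(): force on the tool from outside, world axes, zero at the start.
- manip.get_moment(): the same for the moment, N m.
- manip.get_width(): finger opening in m.
- manip.get_gripper_force(): force on a finger pad.
Only numpy, scipy, OpenCV 4.12 (cv2) and the standard library are available. Lean on these libraries where they do the work, as an engineer would, in place of code of your own. Each camera call takes 0.05 s, during which the arm holds its last target. There are 200 camera calls.

## Task

Open the longer of the two microscope-slide boxes so that the slides can be reached: its flat cover has no handle, so press down on top of it and draw it back towards the front of the desk, as far as it goes. Leave the shorter box shut.

Things in the scene. Friction and masses are not known exactly. Their poses are not given: they have to be found in the camera images.
- long_box_patch (a point): Centre of the top of the long box's sliding cover, on a thin dark ribbed 44 mm square; moves with the cover; 35.5 mm above the desk. Axes: z up, x to the box's rear, y across; the cover opens to -x, roughly towards the robot. White box, fixed to the desk, 170 long (x) x 92 wide x 38 mm high; between its side rails 76 mm of the flat grey cover shows, 2.5 mm below the rails' tops.
- long_box_cover (a joint): Travel of the long box's cover in m: 0 shut, 0.095 at its end stop, when it juts 95 mm out over the box's front, its underside 31 mm above the desk. Shut or up to 6 mm open at the start. It slides with about 1.2 N of friction and stays where it is left; its top is rigid; a press of 6 to 10 N with closed fingertips is enough to drag it.
- short_box_patch (a point): Centre of the top of the short box's sliding cover. This box is built like the long one, as wide and as high, but only 112 mm long (x). Same axes. It is to be left shut. The two boxes stand side by side; which is on the left varies.
- short_box_cover (a joint): Travel of the short box's cover in m: 0 shut, as at the start; 0.06 fully open.

How it is judged:
By the outcome, as a careful person would: the job done as asked, in the order asked, and still so for the second after the job is handed in, with the robot touching nothing.
It also fails if it takes over 29 s, if anything falls off the work surface, if the arm or the gripper's body presses on something with over 40 N, if the wrist force passes 120 N, or if a joint passes its speed limit or range.

## Working session

There is one attempt and no reset: what is moved stays moved. The work goes in short steps, each a Python script; the robot and the scene stay as the last script left them, time stands still between calls to the robot, and variables do not carry over. Pictures are saved under pics/ and viewed, at most 10 in all, crops included, and the job is handed in when it is done.

```bash
mkdir -p pics; ls; cat > h.py <<'E'
import numpy as np, cv2
from station import manip, hand, inverse_kinematics, cams, workorder
def snap(n,f):
    d=cams.get_image(n); cv2.imwrite(f'pics/{f}.png',d['image']); np.savez(f'pics/{f}.npz',**{k:np.array(v) for k,v in d.items()}); return d
def ray(d,u,v,z):
    K=np.array(d['camera_matrix'],float); k=float(d['k1'])
    p=cv2.undistortPoints(np.array([[[u,v]]],float),K,np.array([k,0,0,0,0.]))[0,0]
    T=np.array(d['T']); r=T[:3,:3]@np.array([p[0],-p[1],-1]); c=T[:3,3]
    return c+r*(z-c[2])/r[2]
E
python3 - <<'E'
from h import *
a=snap('scene','scene0');b=snap('side','side0')
print(a['T'],b['T'],manip.get_orientation(),manip.get_clock(),manip.grip_depth)
E
```

```text
pics
[[-0.69411943  0.46641595 -0.5483196   0.13334337]
 [-0.71974678 -0.46316803  0.51714597  0.46691757]
 [-0.01275898  0.75361233  0.65719531  0.64818474]
 [ 0.          0.          0.          1.        ]] [[-0.91671633  0.22023455 -0.33335854  0.3350739 ]
 [-0.39944793 -0.52298376  0.7529471   0.66683534]
 [-0.00851614  0.82339828  0.56739999  0.55679098]
 [ 0.          0.          0.          1.        ]] [-6.97050737e-05  1.85778521e-01  9.82591496e-01 -5.36602825e-04] 0.1 -0.0188
```

View pics/scene0.png

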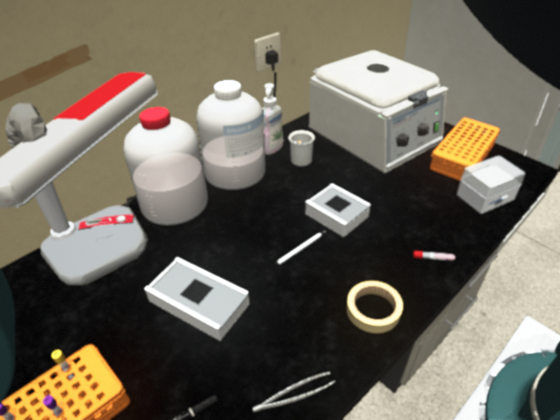

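View pics/side0.png

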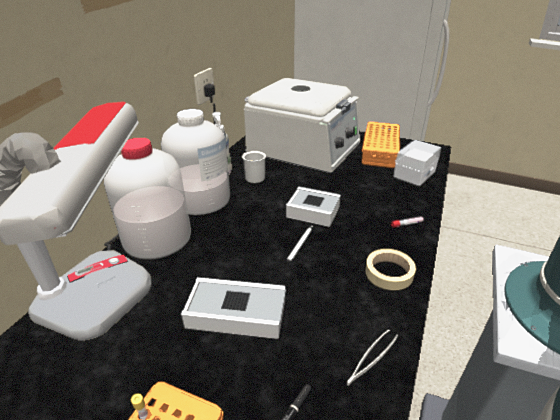

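The scene view shows the long box with its patch near (196,291) and the short box with its patch near (339,205). In the side view the patches are near (236,301) and (315,201). Next I'll measure them.

```bash
cat >> h.py <<'E'
def patch(d,u,v,z=.0355,R=45):
    g=cv2.cvtColor(np.array(d['image']),cv2.COLOR_BGR2GRAY)
    m=(g<100).astype(np.uint8); 
    n,l,s,c=cv2.connectedComponentsWithStats(m)
    i=min((i for i in range(1,n) if 60<s[i,4]<8000),key=lambda i:np.hypot(*(c[i]-[u,v])))
    cn=cv2.findContours((l==i).astype(np.uint8),0,1)[0][0]
    q=np.array([ray(d,*p[0],z)[:2] for p in cn])*1000
    r=cv2.minAreaRect(q.astype(np.float32))
    return c[i],ray(d,*c[i],z),r
def box(d,u,v,z=.038):
    g=np.array(d['image']).min(2); m=(g>120).astype(np.uint8)
    n,l,s,c=cv2.connectedComponentsWithStats(m)
    i=min((i for i in range(1,n) if s[i,4]>300),key=lambda i:np.hypot(*(c[i]-[u,v])))
    return l==i,c[i],s[i]
E
python3 - <<'E'
from h import *
for n,L in(('scene',((196,291),(339,205))),('side',((236,301),(315,201)))):
    d=dict(np.load(f'pics/{n}0.npz'))
    for p in L:
        print(n,*patch(d,*p)); m,c,s=box(d,*p); print('box',c,s)
        cn=max(cv2.findContours(m.astype(np.uint8),0,1)[0],key=len)
        h=cv2.approxPolyDP(cv2.convexHull(cn),4,True)[:,0]
        for q in h: print(q,ray(d,*q,.038).round(3)[:2],ray(d,*q,0).round(3)[:2])
E
```

```text
scene [196.15284974 291.07512953] [0.6017292  0.25477546 0.0355    ] ((601.9566650390625, 254.40023803710938), (40.08953857421875, 40.57424545288086), 16.835529327392578)
box [195.988403   295.92920995] [ 144  257  105   82 4139]
[176 257] [0.698 0.235] [0.733 0.221]
[247 290] [0.537 0.187] [0.562 0.17 ]
[220 338] [0.491 0.284] [0.514 0.273]
[150 300] [0.641 0.328] [0.673 0.32 ]
[144 289] [0.671 0.323] [0.705 0.314]
scene [337.54726368 203.30845771] [ 0.58399893 -0.11697387  0.0355    ] ((584.2963256835938, -117.23094177246094), (39.79115295410156, 39.04465866088867), 1.8221490383148193)
box [337.3263965  208.76725082] [ 305  183   66   53 1826]
[330 183] [ 0.644 -0.159] [ 0.676 -0.198]
[370 204] [ 0.529 -0.164] [ 0.554 -0.204]
[367 215] [ 0.511 -0.13 ] [ 0.535 -0.167]
[343 235] [ 0.508 -0.046] [ 0.531 -0.077]
[306 212] [ 0.611 -0.043] [ 0.641 -0.075]
[305 201] [ 0.639 -0.069] [ 0.671 -0.102]
side [235.31414868 300.49640288] [0.60314989 0.25512836 0.0355    ] ((603.24755859375, 254.43817138671875), (42.45061111450195, 42.54607391357422), 15.748122215270996)
box [234.50493097 307.76024545] [ 181  277  105   61 4563]
[196 278] [0.699 0.236] [0.726 0.205]
[283 285] [0.539 0.188] [0.554 0.153]
[278 337] [0.5 0.3] [0.512 0.273]
[185 327] [0.651 0.344] [0.674 0.32 ]
[181 312] [0.676 0.319] [0.701 0.294]
side [313.37837838 200.02702703] [ 0.58527982 -0.11684346  0.0355    ] ((585.5618286132812, -117.32825469970703), (41.06895065307617, 40.98057174682617), 3.5635809898376465)
box [312.63537906 206.23249097] [ 286  186   55   40 1385]
[340 195] [ 0.53  -0.162] [ 0.544 -0.222]
[329 225] [ 0.517 -0.027] [ 0.53  -0.078]
[286 214] [ 0.623 -0.03 ] [ 0.644 -0.081]
[286 204] [ 0.64 -0.07] [ 0.662 -0.124]
[299 186] [ 0.642 -0.163] [ 0.664 -0.224]
```

```bash
python3 - <<'E'
from h import *
d=dict(np.load('pics/scene0.npz'))
for n,u,v,z in(('lampbase',145,240,0),('lampbase front',85,280,0),('bottle1',170,215,0),('rack top right',120,375,.06),('rack',90,345,.06),('lamp head',15,200,.25),('tube',58,355,.1)): print(n,ray(d,u,v,z).round(3))
phi=np.radians(53.15);Q=[0,np.cos(phi),np.sin(phi),0]
for p in([.55,.42,.2],[.6025,.255,.12],[.6025,.255,.0355],[.50,.224,.0355]):
    r=inverse_kinematics(p,Q);print(None if r is None else np.round(r,2))
E
```

```text
lampbase [0.825 0.243 0.   ]
lampbase front [0.81  0.392 0.   ]
bottle1 [0.857 0.157 0.   ]
rack top right [0.531 0.441 0.06 ]
rack [0.612 0.452 0.06 ]
lamp head [0.785 0.436 0.25 ]
tube [0.597 0.498 0.1  ]
[-0.88  0.55  0.27  1.44 -0.15  1.17 -0.3 ]
[-0.68  0.57  0.33  1.62 -0.21  0.98 -0.  ]
[-0.66  0.68  0.29  1.66 -0.25  0.84  0.03]
[-0.75  0.53  0.34  1.94 -0.26  0.71  0.03]
```

```bash
python3 - <<'E'
from h import *
phi=np.radians(53.15);Q=[0,np.cos(phi),np.sin(phi),0]
u=np.array([.96,.281]); p=np.array([.6025,.255])+.008*u
hand.grip(0.0,20)
manip.goto([*p,.19],Q)
manip.servo_line([*p,.075],v=.15)
d=snap('wrist','w1'); snap('side','s1')
print(manip.get_clock(),manip.get_tcp_pos(),manip.get_width(),manip.get_ft_force())
E
```

```text
4.3583 [0.6107526  0.25752508 0.07613456] 0.0008595558533342578 [-1.35553962  0.35528899 -0.13189603]
```

View pics/w1.png

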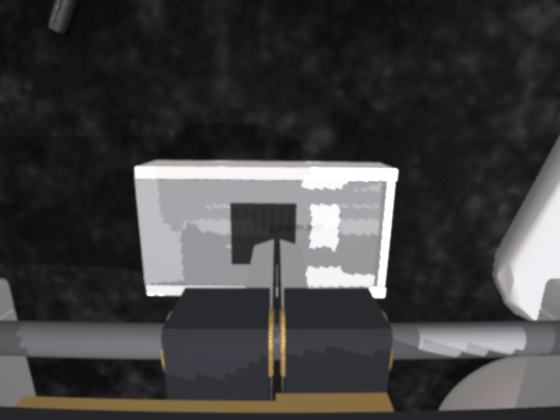

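View pics/s1.png

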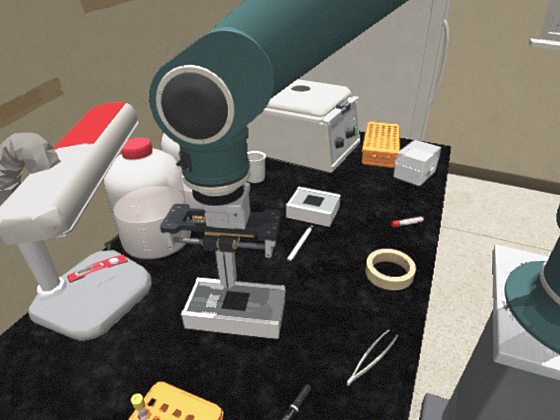

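Wrist view: the box edges run parallel to the image rows, so the yaw is right, and the fingertips at about (277,245) are over the patch (231–297, 203–264). The side view agrees. Pressing and drawing now.

```bash
cat > drag.py <<'E'
from h import *
def drag(total,u=np.array([.96,.281]),step=.008,F=8.):
    s=manip.get_tcp_pos(); z=s[2]; 
    manip.servo_line([*s[:2],s[2]-.03],v=.06,force_limit=30) if s[2]>.07 else None
def press(F=7.,v=.02):
    s=manip.get_tcp_pos(); b=manip.get_ft_force()
    manip.servo_line([s[0],s[1],.043],v=.08)
    hit=manip.servo_line([s[0],s[1],.025],v=v,force_limit=F)
    print('press',hit,manip.get_tcp_pos().round(4),manip.get_ft_force().round(1))
    return b
E
sed -i '/^def drag/,/else None$/d' drag.py
python3 - <<'E'
from drag import *
press(); manip.wait(.15); print(manip.get_tcp_pos().round(4),manip.get_ft_force().round(1),manip.get_clock())
E
```

```text
press True [0.6116 0.2578 0.0358] [1.  0.  7.5]
[0.6115 0.2578 0.0358] [2.2 0.2 7.9] 5.575
```

```bash
python3 - <<'E'
from h import *
u=np.array([.96,.281]); p0=manip.get_tcp_pos(); zc=p0[2]; p=p0[:2].copy()
for i in range(1,4):
    hit=manip.servo_line([*(p0[:2]-u*.008*i),zc],v=.04,force_limit=15)
    f=manip.get_ft_force(); t=manip.get_tcp_pos()
    print(i,hit,round(zc,5),t.round(4),f.round(1))
    zc-=float(np.clip((8-f[2])*1e-4,-5e-4,5e-4))
    if hit: break
d=snap('side','s2'); print(manip.get_clock())
E
```

```text
1 False 0.03578 [0.6036 0.2554 0.0358] [-0.4 -0.2  4.9]
2 False 0.03547 [0.596  0.2533 0.0358] [-0.2 -0.8  9. ]
3 False 0.03557 [0.588  0.251  0.0358] [-1.9 -0.4  7.4]
6.65
```

View pics/s2.png

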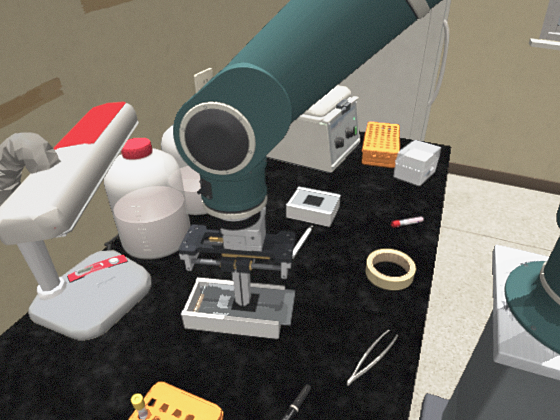

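The cover is moving with the fingers: it juts out past the box front near (285,305), and slides show at the rear. Continuing to the stop.

```bash
python3 - <<'E'
from h import *
u=np.array([.96,.281]); p0=manip.get_tcp_pos(); zc=.03548
for i in range(1,11):
    hit=manip.servo_line([*(p0[:2]-u*.008*i),zc],v=.04,force_limit=15)
    f=manip.get_ft_force(); t=manip.get_tcp_pos()
    print(i,hit,round(zc,5),t.round(4),f.round(1))
    zc-=float(np.clip((9-f[2])*1e-4,-5e-4,5e-4))
    if hit: break
d=snap('side','s3'); print(manip.get_clock())
E
```

```text
1 False 0.03548 [0.58   0.2489 0.0358] [-0.5 -0.9  8.3]
2 False 0.03541 [0.5724 0.2467 0.0358] [-1.5 -0.5  8.7]
3 False 0.03538 [0.5647 0.2445 0.0358] [-0.9  0.2  9.1]
4 False 0.03538 [0.557  0.2424 0.0358] [-0.8  0.6  9.3]
5 False 0.03541 [0.5493 0.2402 0.0357] [-2.1 -0.3  9.1]
6 False 0.03543 [0.5416 0.238  0.0358] [-1.8  0.9  8.1]
7 False 0.03534 [0.5339 0.2359 0.0357] [-2.   1.3  9.8]
8 False 0.03542 [0.5261 0.2337 0.0357] [-1.8  2.4  9.9]
9 False 0.03551 [0.5183 0.2313 0.0358] [-1.6  2.4  7.8]
10 False 0.03538 [0.5111 0.2288 0.0358] [-0.   0.4  9.1]
10.2083
```

View pics/s3.png

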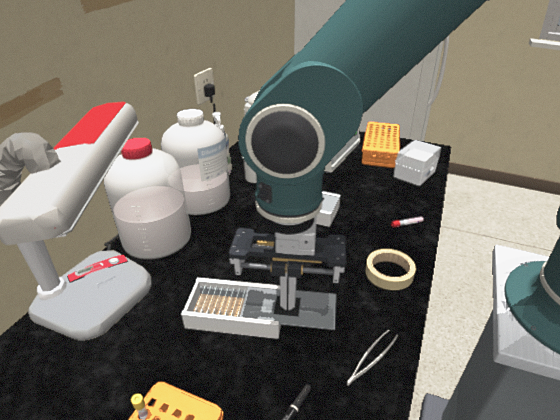

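The cover juts to about (337,325) and the slides are exposed. No end-stop reaction has shown up yet, so I'll continue and watch for one.

```bash
python3 - <<'E'
from h import *
u=np.array([.96,.281]); p0=manip.get_tcp_pos(); zc=.03538
for i in range(1,4):
    hit=manip.servo_line([*(p0[:2]-u*.006*i),zc],v=.04,force_limit=15)
    f=manip.get_ft_force(); t=manip.get_tcp_pos()
    print(i,hit,t.round(4),f.round(1))
    zc-=float(np.clip((9.5-f[2])*1e-4,-5e-4,5e-4))
    if hit: break
t=manip.get_tcp_pos()
manip.servo_line([*t[:2],.19],v=.2)
d=snap('side','s4')
print(manip.get_clock(),patch(d,286,310))
d=snap('scene','c4');print(patch(d,240,310))
w=snap('wrist','w4')
E
```

```text
1 False [0.5052 0.2271 0.0357] [ 0.8 -0.5  9.3]
2 False [0.4995 0.2254 0.0357] [1.4 0.8 8.1]
3 False [0.494  0.2238 0.0357] [1.4 0.4 9.8]
12.0833 (array([286.97052632, 305.52      ]), array([0.5132694 , 0.22956084, 0.0355    ]), ((513.791015625, 228.55978393554688), (44.33675765991211, 46.134830474853516), 16.815155029296875))
(array([374.5795053 , 304.57479388]), array([0.35536897, 0.04716469, 0.0355    ]), ((355.0625305175781, 47.113670349121094), (69.52521514892578, 56.27638626098633), 44.76267623901367))
```

View pics/s4.png

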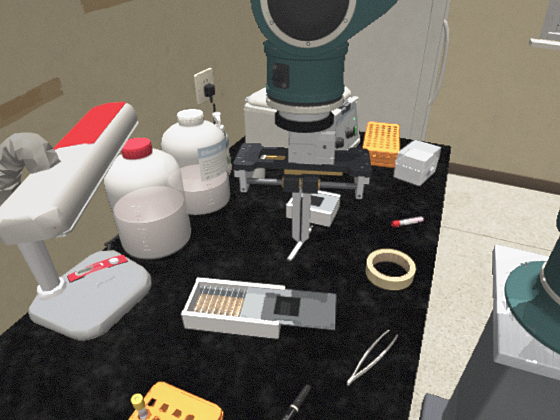

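View pics/w4.png

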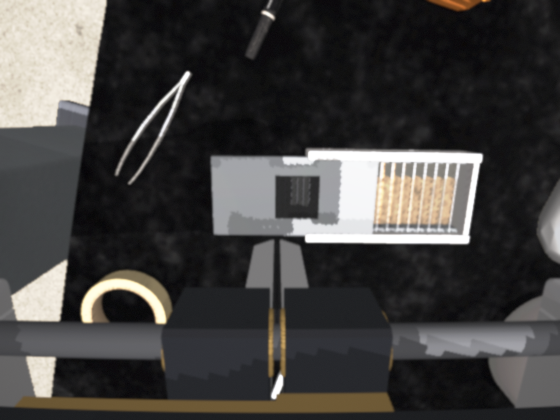

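The slides are exposed and the patch moved about 93 mm. The force sign flipped near the end, which fits slipping at the stop. A second short pull will confirm it.

```bash
python3 - <<'E'
from drag import *
u=np.array([.96,.281]); p=np.array([.5133,.2296])+.012*u
manip.servo_line([*p,.19],v=.2); manip.servo_line([*p,.06],v=.15)
b=manip.get_ft_force(); press(8.5); p0=manip.get_tcp_pos(); zc=.0354
for i in range(1,4):
    hit=manip.servo_line([*(p0[:2]-u*.006*i),zc],v=.04,force_limit=15)
    f=manip.get_ft_force(); print(hit,manip.get_tcp_pos().round(4),(f-b).round(1))
    zc-=float(np.clip((9.5-f[2]+b[2])*1e-4,-5e-4,5e-4))
t=manip.get_tcp_pos(); manip.servo_line([*t[:2],.19],v=.2)
d=snap('side','s5'); print(manip.get_clock(),patch(d,286,310)[:2])
E
```

```text
press True [0.5262 0.2335 0.0358] [0.9 0.9 7.6]
False [0.5208 0.2319 0.0357] [0.1 1.  8.2]
False [0.5153 0.2303 0.0357] [-0.4 -0.2  9.6]
False [0.5094 0.2286 0.0357] [0.8 1.1 9.7]
16.2417 (array([287.20338983, 305.33262712]), array([0.51305844, 0.22899328, 0.0355    ]))
```

```bash
python3 -c "
from h import *
print(workorder.job_done())"
```

```text
the job is handed in; nothing more can be done
None
```

The long box's cover is open to its end stop: it moved about 93 mm, and a second pull didn't shift it. The short box was never touched, and I handed the job in at about 16 s with the arm clear of everything.

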